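# Run the crate hoist: hold its spring-return key switch turned

### The job

Take the crate hoist's key, the one with the big rectangular moulded head, off its peg on the key rack and push it fully home in the key switch of the control box; the lock's pins are sticky, so jiggle the key past them rather than force it. Then turn it a quarter turn clockwise against its spring, up to the stop, and finish still gripping the key and holding it turned there, because the hoist runs only while the key is held. Leave the other things on the rack and the bench as they are and do not press the emergency stop.

Things in the scene. Friction and masses are not known exactly. Their poses are not given: they have to be found in the camera images.
- key_head (a point): The hoist key; this point is the centre of its black moulded head: 30 mm wide (own y), 44 mm tall (own z), 9 mm thick (own x), with a 9 mm hole centred 12 mm above this point. At the start it hangs upright, blade down, on one of the rack's three pegs (which one varies), both 44 x 9 mm side edges free to be gripped from above. About 35 g.
- key_tip (a point): Rounded end of the key's flat steel blade, on the key's axis, 54 mm below the centre of the head; its axes are the key's. The blade is 9 mm wide (y), 3 mm thick (x), 32 mm long from the head's underside, and alike on both faces and edges: it fits the keyway either way round.
- rack: Dark slotted-steel key rack, fixed, 250 mm long (own y), back plate 118 mm tall; origin at its underside, below the line of hung things. Three straight round 5 mm pegs, at y = -80, 0, +80 mm and 100 mm above the bench, point along own +x from the plate (face at x = -26 mm) to x = +14 mm. The key hangs near x = 0: slide it level 25 mm along +x and it is clear.
- box: Grey plastic control box, fixed, 100 mm (own x) x 230 mm (own y) x 66 mm tall; origin at the centre of its underside. In a row on its top: the key switch at y = +55 mm (steel bezel 33 mm across, top 75.5 mm above the bench), a clear pilot lamp at y = 0 (14 mm proud), the mushroom emergency stop at y = -55 mm (40 mm across, 36 mm proud).
- keyway (a point): Centre of the keyway's mouth in the steel lock cylinder, 77.5 mm above the bench. A straight slot down its own -z: 10.2 mm long along own x (the blade's width goes along it), 4.2 mm wide along own y; the mouth is countersunk, 2.5 mm wider on every side at the top and 3 mm deep. Axes turn with the cylinder. The key is home 32 mm deep, the head's underside on the cylinder.
- pins (a point): Point on the keyway's axis 14 mm below its mouth. Three sticky spring pins stand across the slot at 8, 14 and 20 mm depth, from alternate flanks. Pushed straight, the key usually jams on a pin, even at 40 N; pressed with 5 to 15 N and rocked 0.1 to 0.14 rad to and fro about its long axis it works past. Over the last 7 mm of depth a spring pushes back with up to 3 N.
- keyswitch (a joint): Turn of the lock cylinder in rad: 0 at rest, grows clockwise seen from above to its stop at 1.57. It is locked until the key is within about 2 mm of home. A spring turns it back if let go (0.02 N m at 0, 0.1 N m at the stop). The blade has some 0.15 rad of play in the slot, so turn the key that much further than the cylinder; the stop is firm.
- estop (a joint): Emergency stop on the control box, a mushroom push button: 0 as it stands, 0.006 m fully pressed. Not to be pressed.
- stem_key: A brass padlock key hanging on another peg of the rack: ring head 28 mm across, round stem, 70 mm long in all; origin at the hole's centre. Leave it hanging.
- tally: A blank grey tag with a paper face, 34 mm wide, 60 mm long, 4 mm thick, hanging on another peg; origin at the hole's centre. Leave it hanging.
- bottle: Green glass bottle, 64 mm across, 210 mm tall, standing on the bench; origin at its underside. Leave it standing.
- tape: Roll of brown packing tape, 96 mm across, 48 mm tall, lying flat on the bench; origin at its underside. Leave it there.
Things that resemble listed ones, but are neither listed nor needed, are in the scene too. What is shaped like the part that bears key_head but pink or purple is not meant.

How it is judged:
By the outcome, as a careful person would: the job done as asked, in the order asked, and still so for the second after the job is handed in, while the arm keeps its last pose, push and grip.
It also fails if it takes over 53 s, if anything falls off the work surface, if the arm or the gripper's body presses on something with over 40 N, if the wrist force passes 120 N, or if a joint passes its speed limit or range.

### The arm

A 7-joint arm with a two-finger parallel gripper is mounted at the origin on the work surface. World frame = base frame: x ahead of the robot, y to its left, z up, the work surface at z = 0. Lengths are in m, angles in rad, forces in N, time in s.
With the tool pointing down it reaches from about 0.375 to 0.925 m from the base axis. Payload 3.1 kg.
Tool frame: the origin (TCP) lies between the finger pads; the fingertips stand 19 mm ahead of it and the grasp point (between the pads) is the TCP; z points along the fingers, y is the line along which they close (so a half turn about z gives the same grasp; the last joint's range is limited). The gripper opens to 85 mm and grips with 20 to 120 N. Pads are 22 mm wide; open, the fingers measure 114 mm over their backs; the gripper's body (76 mm by 85 mm) begins 54 mm behind the grasp point. The pads swing forward as they close: fully open they stand 13 mm farther back than shut.
Start: joints at [-1.25, 0.383, 0.044, 1.598, -0.018, 1.161, -0.05], TCP at [0.264, 0.594, 0.25] pointing down, gripper open.
Joint ranges: [-2.61, 2.61], [-0.41, 2.15], [-1.48, 1.57], [0, 2.5], [-1.57, 4.71], [0.05, 1.97], [-2.85, 2.85]. Speed limits (rad/s): [2.79, 2.79, 3.14, 3.14, 3.14, 3.14, 3.14].

### API

Orientations are given as a unit quaternion [x, y, z, w].
In Python, from bench import move_ptp, movel, move_j, move_gripper, pause, inverse_kinematics, read_camera, camera_params, MotionError, sign_off, look_for, tip_of, read_time_s, read_qpos, read_joint_vel, read_effort, read_eef_pos, read_tcp_rot, read_ft_force, read_ft_torque, read_finger_gap, read_grasp_force gives the robot as it stands. Calls block until the motion is done:
- move_ptp(position, orientation): joint-space move of the TCP to a pose.
- movel(position, orientation=None, speed=0.15): straight line of the TCP; orientation=None keeps the orientation; speed is the mean speed in m/s.
- move_j(angles): joint-space move.
- move_gripper(opening, effort=None): finger opening in m; effort is the grip in N (None keeps the last); returns when the fingers have stopped.
- pause(seconds).
- inverse_kinematics(position, orientation): joint angles nearest the present ones, or None.
- read_camera(name): name is "side" or "top" or "wrist"; returns the picture (420x560x3 uint8, red, green, blue); there is no depth.
- camera_params(name): a dict with "K" (3x3 intrinsics, pixels), "camera_from_world" (4x4, takes a point from world to camera coordinates). Camera axes: x right, y down, z forward; pixel columns grow to the right and rows downward; lengths in m; the calibration is good to about 2 mm. A picture is of the moment at which its call begins: read the wrist's pose just before it. camera_params takes no time and is no camera call; for the wrist camera it gives the pose at the moment of the call.
A pose or a line that the arm cannot do raises MotionError and nothing moves.
- sign_off(): hands the job in; it is judged then, once.
Trained networks look in the newest picture that a camera, given by its name, has taken for a name from the list of things; names that differ only in an ending like _2 or _b are one class to them, and where a whole thing is asked for, a point or a joint stands for the part that bears it (a point fixed in the world has none). Each returns a list of dicts, best first, with "confidence" (0 to 1); they miss things now and then, are a little off and sometimes report something else, mostly with a low value. They report only what shows in the picture. A call takes as long as a camera call. They do not tell look-alikes from the thing itself.
- look_for(camera, name): "at" ([column, row] in pixels, amid what is visible of it).
- tip_of(camera, name): "at" ([column, row] in pixels: a listed point, or the origin of a listed thing).
Readings, each from a call of its own:
- read_time_s(): time.
- read_qpos(): joint angles.
- read_joint_vel(): joint speeds.
- read_effort(): joint torques, N m.
- read_eef_pos(): TCP position.
- read_tcp_rot(): TCP orientation.
- read_ft_force(): force on the tool from outside, world axes, zero at the start.
- read_ft_torque(): the same for the moment, N m.
- read_finger_gap(): finger opening in m.
- read_grasp_force(): force on a finger pad.
Only numpy, scipy, OpenCV 4.12 (cv2) and the standard library are available. Lean on these libraries where they do the work, as an engineer would, in place of code of your own. Each camera call takes 0.05 s, during which the arm holds its last target. There are 200 camera calls.

## Working session

There is one attempt and no reset: what is moved stays moved. The work goes in short steps, each a Python script; the robot and the scene stay as the last script left them, time stands still between calls to the robot, and variables do not carry over. Pictures are saved under pics/ and viewed, at most 10 in all, crops included, and the job is handed in when it is done.

```bash
mkdir -p pics; ls; cat > h.py <<'E'
import numpy as np, cv2
from bench import *
from scipy.spatial.transform import Rotation as R
def cam(n):
    p=camera_params(n); return np.array(p["K"]),np.array(p["camera_from_world"])
def ray(n,px,c=None):
    K,T=c or cam(n); d=T[:3,:3].T@np.linalg.inv(K)@np.array([px[0],px[1],1.]); o=-T[:3,:3].T@T[:3,3]; return o,d/np.linalg.norm(d)
def atz(n,px,z,c=None):
    o,d=ray(n,px,c); return o+d*(z-o[2])/d[2]
def proj(n,P,c=None):
    K,T=c or cam(n); q=K@(T[:3,:3]@np.array(P)+T[:3,3]); return q[:2]/q[2]
def tri(rays):
    A=np.zeros((3,3));b=np.zeros(3)
    for o,d in rays:
        M=np.eye(3)-np.outer(d,d);A+=M;b+=M@o
    X=np.linalg.solve(A,b); return X,[np.linalg.norm(np.cross(X-o,d)) for o,d in rays]
def quat(yaw): return (R.from_euler('z',yaw)*R.from_euler('x',np.pi)).as_quat()
E
python3 - <<'E'
from h import *
for n in ["side","top"]:
    im=read_camera(n); cv2.imwrite(f"pics/{n}0.png",im[:,:,::-1])
    o,d=ray(n,[280,210]); print(n,o.round(3),d.round(3))
    for t in ["key_head","key_tip","rack","box","keyway","stem_key","tally","bottle","tape","estop"]:
        print(t,[(np.round(r["at"],1).tolist(),round(r["confidence"],2)) for r in tip_of(n,t)[:4]])
print(read_time_s(),read_tcp_rot())
E
```

```text
pics
side [0.403 0.798 0.816] [ 0.096 -0.697 -0.71 ]
key_head [([234.5, 252.9], 0.79), ([310.3, 226.2], 0.74), ([363.5, 292.1], 0.53)]
key_tip [([236.3, 267.4], 0.81), ([312.0, 246.4], 0.76), ([356.0, 310.8], 0.6), ([311.2, 227.7], 0.35)]
rack [([294.9, 285.6], 0.98)]
box [([292.3, 151.0], 0.56), ([319.9, 203.7], 0.45)]
keyway [([289.3, 136.4], 0.46)]
stem_key [([277.8, 279.8], 0.5)]
tally [([296.6, 250.3], 0.58)]
bottle [([182.8, 225.4], 0.93)]
tape [([320.1, 203.8], 0.83)]Traceback (most recent call last):
  File "<stdin>", line 6, in <module>
ValueError: it knows: bottle, box, key_head, key_tip, keyway, pins, rack, stem_key, tally, tape
```

View pics/side0.png

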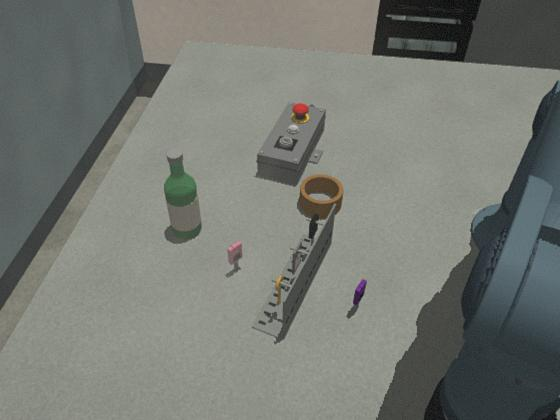

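The side view shows the black key on the rack peg nearest the tape (about 312,226). The pink (234,253) and purple (360,292) keys are decoys. The box's key switch is at about (287,141).

```bash
python3 - <<'E'
from h import *
D={}
for n in ["side","top"]:
    im=read_camera(n); cv2.imwrite(f"pics/{n}0.png",im[:,:,::-1])
    o,d=ray(n,[280,210]); print(n,o.round(3),d.round(3))
    if n=="top":
      for t in ["key_head","key_tip","rack","box","keyway","pins","stem_key","tally","bottle","tape"]:
        print(t,[(np.round(r["at"],1).tolist(),round(r["confidence"],2)) for r in tip_of(n,t)[:4]])
print(read_time_s(),read_tcp_rot())
E
```

```text
side [0.403 0.798 0.816] [ 0.096 -0.697 -0.71 ]
top [0.385 0.042 0.925] [ 0.146  0.01  -0.989]
key_head [([250.0, 247.3], 0.63), ([201.3, 288.6], 0.56), ([224.8, 185.3], 0.38)]
key_tip [([203.4, 290.4], 0.59), ([391.2, 217.4], 0.27)]
rack []
box [([390.7, 216.1], 0.67)]
keyway [([376.2, 206.7], 0.38)]
pins [([375.0, 206.6], 0.51)]
stem_key [([179.3, 224.1], 0.58)]
tally [([214.1, 235.7], 0.54)]
bottle [([269.3, 139.2], 0.97)]
tape [([318.2, 250.6], 0.85), ([181.4, 223.1], 0.29)]
1.1 [ 2.07855281e-01  9.78159589e-01  6.18891699e-07 -2.24817614e-05]
```

View pics/top0.png

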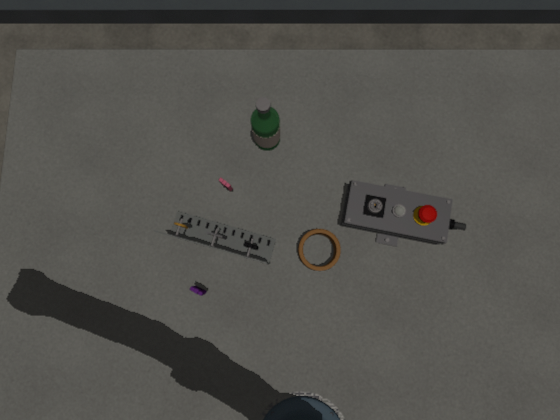

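The top view shows the rack around (222,235) with the black key near (250,245). The box's key switch is at (375,206), the lamp at (400,211) and the e-stop at (427,214).

```bash
python3 - <<'E'
from h import *
def t(a,b): 
    X,e=tri([ray("side",a),ray("top",b)]); return X.round(4),np.round(e,4)
print("head",t([310.3,226.2],[250,247.3]))
print("tally",t([296.6,250.3],[214.1,235.7]))
print("stem",t([277.8,279.8],[179.3,224.1]))
print("keyway",t([289.3,136.4],[375.5,206.6]))
print("kw z",atz("side",[287,141],.0775),atz("top",[375,206],.0775))
print("estop",atz("side",[300,107],.1),atz("top",[428,213],.1))
print("bottle",t([182.8,225.4],[269.3,139.2]))
print("tape",t([320.1,203.8],[318.2,250.6]))
a=cv2.imread("pics/side0.png")[170:350,230:390]; b=cv2.imread("pics/top0.png")[195:275,160:290]
cv2.imwrite("pics/c.png",np.hstack([cv2.resize(a,(480,540),interpolation=2),cv2.copyMakeBorder(cv2.resize(b,(320,197),interpolation=2),0,343,0,0,0)]))
E
```

```text
head (array([0.432 , 0.1159, 0.0858]), array([0.0051, 0.0051]))
tally (array([0.4526, 0.1925, 0.0997]), array([0.0022, 0.0022]))
stem (array([0.4762, 0.2675, 0.1046]), array([0.0018, 0.0018]))
keyway (array([ 0.5168, -0.158 ,  0.0896]), array([0.001, 0.001]))
kw z [ 0.52059523 -0.1551826   0.0775    ] [ 0.52107969 -0.15983513  0.0775    ]
estop [ 0.50427698 -0.26658685  0.1       ] [ 0.50298228 -0.26792804  0.1       ]
bottle (array([0.7074, 0.0808, 0.0019]), array([0.0068, 0.0068]))
tape (array([ 0.4257, -0.0402, -0.003 ]), array([0.001, 0.001]))
```

View pics/c.png

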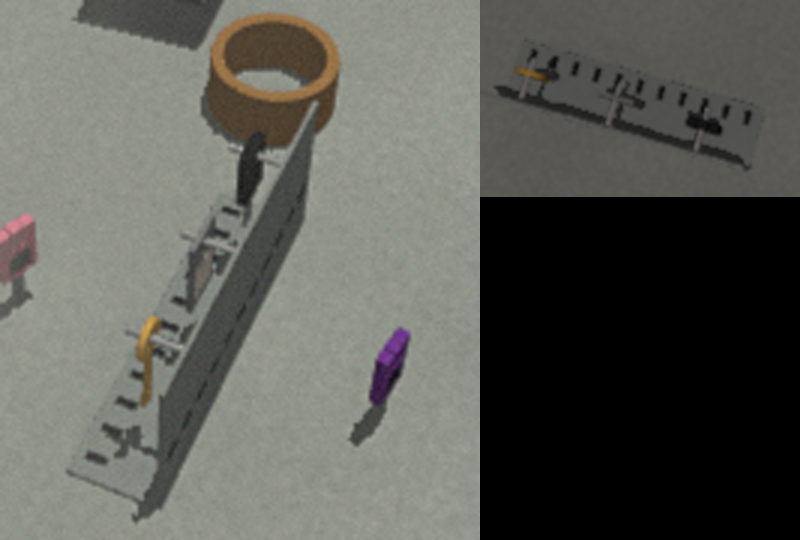

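The plate is on the robot's side and the pegs point away (+x), so the rack yaw is about -0.28. The black key hangs at rack y=-80. Next I check reachability for both yaw choices and take wrist views.

```bash
python3 - <<'E'
from h import *
for nm,p in [("rack",[.44,.116,.09]),("kw",[.52,-.158,.1])]:
    for y in np.arange(-3.4,3.4,.4):
        q=inverse_kinematics(p,quat(y)); print(nm,round(y,2),None if q is None else np.round(q,2))
move_ptp([.44,.116,.27],quat(-.28+np.pi)) 
print(read_time_s(),read_qpos())
c=cam("wrist"); im=read_camera("wrist"); cv2.imwrite("pics/w1.png",im[:,:,::-1])
np.savez("w1.npz",K=c[0],T=c[1])
o,d=ray("wrist",[280,210],c); print(o,d)
print(proj("wrist",[.432,.116,.086],c),proj("wrist",[.476,.268,.1],c),proj("wrist",[.52,-.158,.0775],c))
for t in ["key_head","key_tip","keyway","rack"]:
    print(t,[(np.round(r["at"],1).tolist(),round(r["confidence"],2)) for r in tip_of("wrist",t)[:4]])
E
```

```text
rack -3.4 [-0.67  0.26  0.36  2.19 -0.14  0.71  1.09]
rack -3.0 [-0.64  0.25  0.31  2.19 -0.12  0.71  1.47]
rack -2.6 [-0.58  0.25  0.25  2.19 -0.09  0.71  1.85]
rack -2.2 [-0.53  0.25  0.2   2.19 -0.07  0.71  2.23]
rack -1.8 [-0.48  0.25  0.14  2.18 -0.05  0.71  2.61]
rack -1.4 [-1.44  0.77  1.38  2.22 -0.94  1.   -2.47]
rack -1.0 [-1.44  0.77  1.38  2.22 -0.94  1.   -2.07]
rack -0.6 [-1.44  0.77  1.38  2.22 -0.94  1.   -1.67]
rack -0.2 [-0.93  0.29  0.65  2.2  -0.27  0.72 -1.87]
rack 0.2 [-0.93  0.29  0.65  2.2  -0.26  0.72 -1.47]
rack 0.6 [-0.87  0.28  0.58  2.2  -0.23  0.72 -1.11]
rack 1.0 [-0.84  0.27  0.55  2.2  -0.22  0.72 -0.72]
rack 1.4 [-0.81  0.27  0.51  2.2  -0.2   0.72 -0.34]
rack 1.8 [-0.77  0.27  0.47  2.2  -0.18  0.72  0.05]
rack 2.2 [-0.74  0.26  0.43  2.19 -0.16  0.71  0.43]
rack 2.6 [-0.7   0.26  0.38  2.19 -0.15  0.71  0.81]
rack 3.0 [-0.66  0.25  0.34  2.19 -0.13  0.71  1.2 ]
kw -3.4 [-0.45  0.49  0.81  2.   -0.48  0.85  1.94]
kw -3.0 [-0.35  0.45  0.68  2.   -0.38  0.82  2.25]
kw -2.6 [-0.33  0.44  0.65  2.   -0.36  0.82  2.64]
kw -2.2 [ 1.06  0.62 -1.03  1.93  
[... 455 characters left out ...]
4  2.01 -0.67  0.92  0.62]
kw 1.8 [-0.6   0.6   1.03  2.01 -0.66  0.91  1.01]
kw 2.2 [-0.57  0.57  0.98  2.   -0.61  0.89  1.37]
kw 2.6 [-0.5   0.52  0.88  2.   -0.53  0.86  1.7 ]
kw 3.0 [-0.41  0.47  0.76  2.   -0.44  0.84  2.02]
2.95 [-0.75146546 -0.02814907  0.397476    2.03885344  0.01199159  1.12821695
  0.93369801]
[0.37331388 0.13695423 0.39396495] [ 0.25894959 -0.08422526 -0.96221163]
[279.05396588 185.21691438] [449.81463987 188.97739057] [ 67.43526386 322.82210757]
key_head [([370.3, 48.7], 0.89), ([276.1, 181.0], 0.73), ([369.2, 280.5], 0.71)]
key_tip [([358.5, 261.0], 0.9), ([279.7, 176.3], 0.69), ([358.9, 56.1], 0.65)]
keyway [([69.1, 326.1], 0.54)]
rack [([345.9, 174.7], 0.56)]
```

View pics/w1.png

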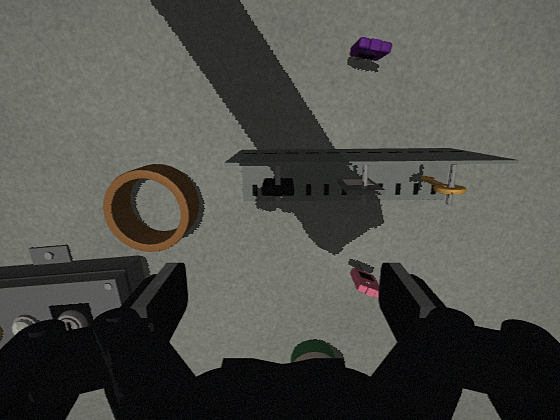

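The wrist view shows the black key at (278,186) on its peg, seen edge-on, with the rack parallel to the image rows. The box is at lower left. Next I look at the keyway from close up.

```bash
python3 - <<'E'
from h import *
# key blob in w1
im=cv2.imread("pics/w1.png"); z=np.load("w1.npz"); c=(z["K"],z["T"])
m=(im[170:200,250:305].max(2)<32).astype(np.uint8)
n,l,s,ce=cv2.connectedComponentsWithStats(m)
for i in range(1,n):
    if s[i,4]>20: print(s[i]+[250,170,0,0,0],ce[i]+[250,170])
for a,b,zz in [((245,199.5),(447,199.5),0.002),((230,160),(516,159),0.118),((279,186),(364,185),.1)]:
    A,B=atz("",a,zz,c),atz("",b,zz,c); print(A,B,np.linalg.norm(B-A),np.arctan2(-(B-A)[0],(B-A)[1]))
move_ptp([.52,-.158,.22],quat(-.28+np.pi))
c=cam("wrist"); im=read_camera("wrist"); cv2.imwrite("pics/w2.png",im[:,:,::-1])
np.savez("w2.npz",K=c[0],T=c[1])
p=proj("",[.52,-.158,.0775],c); print(p,read_time_s(),read_qpos())
for t in ["keyway","pins","box"]:
    print(t,[(np.round(r["at"],1).tolist(),round(r["confidence"],2), atz("",r["at"],.0775,c)) for r in tip_of("wrist",t)[:4]])
u,v=p.astype(int); k=im[max(0,v-60):v+60,u-80:u+80,::-1]; cv2.imwrite("pics/w2c.png",cv2.resize(k,None,fx=5,fy=5,interpolation=2)); print(u-80,max(0,v-60))
E
```

```text
[261 178  34  18 519] [277.61849711 187.25240848]
[253 185   6  11  52] [254.98076923 190.21153846]
[0.4537877 0.0644364 0.002    ] [0.5226514  0.30646631 0.002     ] 0.25163601656066636 -0.27720033276686407
[0.39359581 0.0841707  0.118     ] [0.45913059 0.31743342 0.118     ] 0.242293838120148 -0.27388791819928016
[0.43002558 0.11670073 0.1       ] [0.45059378 0.19240544 0.1       ] 0.07844905295376878 -0.26528615408441464
[280.26729203 203.87359016] 4.3667 [-0.43751638  0.25958346  0.75287658  1.91456237 -0.20583441  1.04539339
  1.69699031]
keyway [([284.1, 208.6], 0.77, array([ 0.52490075, -0.15600554,  0.0775    ]))]
pins [([278.6, 206.1], 0.6, array([ 0.52149385, -0.15990591,  0.0775    ]))]
box [([230.5, 195.5], 0.67, array([ 0.50148575, -0.19636297,  0.0775    ]))]
200 143
```

View pics/w2c.png

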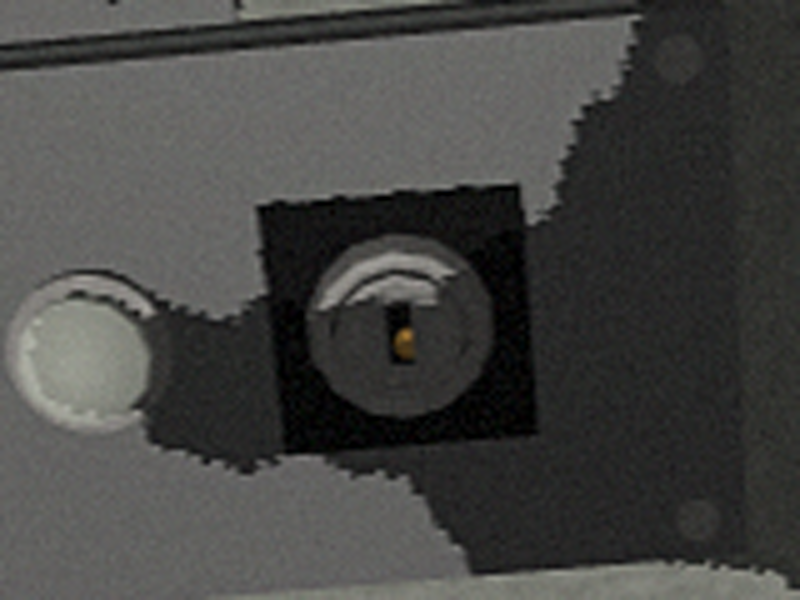

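The close-up shows the slot centred at crop (400,333), which is pixel (280,209.6). It runs vertically in the image, parallel to the box's short side. The plate-to-key distance (26 mm) and the offset from the plate middle (-80 mm) both match the spec. Now I take the key.

```bash
python3 - <<'E'
from h import *
z=np.load("w2.npz"); c=(z["K"],z["T"])
f=lambda a,zz: atz("",[200+a[0]/5,143+a[1]/5],zz,c)
print("kw",f((399,333),.0775),"bez",f((400,325),.0755))
q=[f(a,.068) for a in [(258,205),(518,185),(537,433),(285,455)]]
print("sq",np.mean(q,0),[np.degrees(np.arctan2(*(q[(i+1)%4]-q[i])[1::-1])).round(1) for i in range(4)])
a,b=f((0,50),.066),f((640,10),.066); print("edge",np.degrees(np.arctan2(*(b-a)[1::-1])))
a,b=f((387,300),.0775),f((392,362),.0775); print("slot",np.degrees(np.arctan2(*(b-a)[1::-1])))
yr=-.274; Q=quat(yr+np.pi); X=np.array([np.cos(yr),np.sin(yr),0]); k=np.array([.4299,.1167,.089])
move_gripper(.052,60)
move_ptp(k+[0,0,.09],Q)
movel(k,Q,speed=.12)
print(read_ft_force(),read_time_s())
move_gripper(.02,60)
print("gap",read_finger_gap(),read_grasp_force(),read_ft_force())
movel(k+[0,0,.002],Q,speed=.05)
print(read_ft_force())
movel(k+[0,0,.002]+.036*X,Q,speed=.06)
print("gap",read_finger_gap(),read_ft_force(),read_time_s())
im=read_camera("wrist"); cv2.imwrite("pics/w3.png",im[:,:,::-1])
E
```

```text
kw [ 0.52474761 -0.15977891  0.0775    ] bez [ 0.52395648 -0.1593924   0.0755    ]
sq [ 0.525409 -0.15997   0.068   ] [np.float64(78.6), np.float64(-10.6), np.float64(-100.6), np.float64(168.7)]
edge 77.6241190632936
slot -11.697722949207927
[ 0.63204657 -0.35184881  0.63656297] 6.975
gap 0.02904925169265551 58.912707567214966 [-0.2865115  -0.80822168  3.68020857]
[-0.96285285  0.70403036  0.08579114]
gap 0.029124969435131577 [-0.01244414 -0.10995756 -0.82101088] 8.3
```

View pics/w3.png

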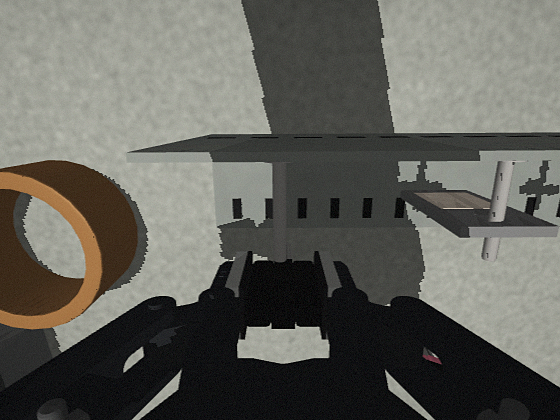

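The key is gripped (gap 29 mm) and off its peg, and the tally is undisturbed. I carry it over the keyway at insertion yaw and check alignment.

```bash
python3 - <<'E'
from h import *
p=np.array(read_eef_pos()); Q=quat(1.384); kw=np.array([.5245,-.1597])
movel(p+[0,0,.09],speed=.2)
move_gripper(.02,90)
move_ptp([*kw,.19],Q); movel([*kw,.152],Q,speed=.1)
print(read_time_s(),np.round(read_qpos(),2),read_eef_pos(),read_ft_force(),read_finger_gap())
out=[]
for n,w in [("side",[289,133]),("top",[377,205])]:
    c=cam(n); im=read_camera(n); 
    for t in ["key_head","key_tip","keyway"]:
        print(n,t,[(np.round(r["at"],1).tolist(),round(r["confidence"],2)) for r in tip_of(n,t)[:4]])
    print("exp tip",proj(n,[*kw,.095],c),"head",proj(n,[*kw,.149],c),"kw",proj(n,[*kw,.0775],c))
    out.append(cv2.resize(im[w[1]-40:w[1]+40,w[0]-25:w[0]+25,::-1],None,fx=7,fy=7,interpolation=2))
cv2.imwrite("pics/c4.png",np.hstack(out))
im=read_camera("wrist"); cv2.imwrite("pics/w4.png",im[:,:,::-1]); c=cam("wrist"); np.savez("w4.npz",K=c[0],T=c[1])
print(proj("",[*kw,.095],c),proj("",[*kw,.149],c),proj("",[*kw,.0775],c))
E
```

```text
10.7583 [-0.58  0.47  0.98  1.96 -0.47  0.96  0.45] [ 0.52416317 -0.15939724  0.15144948] [-0.42271343 -0.89752183  0.18422253] 0.02871694351082606
side key_head [([233.3, 253.3], 0.85), ([286.9, 114.9], 0.52), ([360.4, 291.3], 0.47)]
side key_tip [([356.0, 310.3], 0.74), ([235.8, 269.8], 0.66), ([286.7, 133.6], 0.51)]
side keyway [([287.6, 138.0], 0.46), ([289.5, 137.4], 0.45), ([318.3, 203.6], 0.35)]
exp tip [285.76657614 133.6705862 ] head [286.22568295 114.34287536] kw [285.62396215 139.67442193]
top key_head [([222.1, 180.5], 0.45), ([198.1, 288.3], 0.4)]
top key_tip [([203.6, 289.6], 0.44)]
top keyway [([377.4, 205.5], 0.59)]
exp tip [376.7801576  203.19186848] head [383.11892707 198.85333101] kw [374.89567066 204.48169567]
[282.77341758 239.66576099] [282.70517153 284.40106896] [282.78830329 229.90817167]
```

View pics/c4.png

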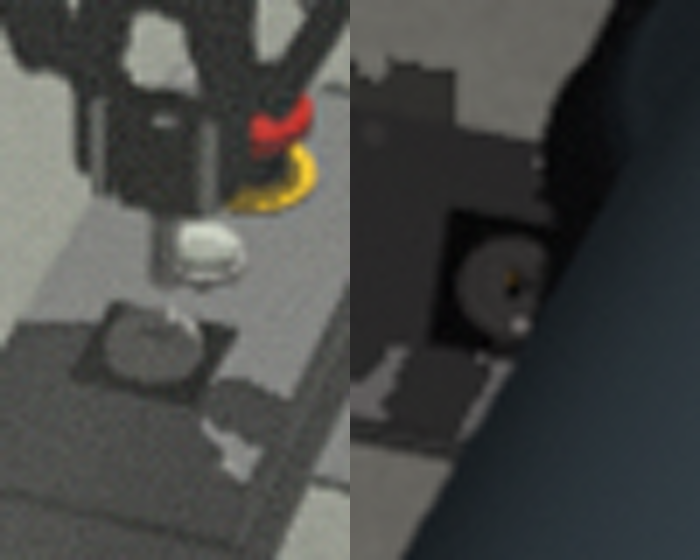

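View pics/w4.png

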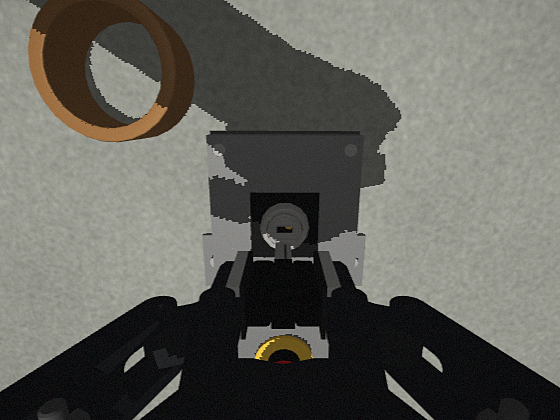

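In the wrist view the box square is aligned with the image axes, so the yaw is right. The slot is at about (284.5,229) with the blade just below it, so I zoom in to get the residual offset.

```bash
python3 - <<'E'
import cv2
im=cv2.imread("pics/w4.png")[190:270,240:330]
im=cv2.convertScaleAbs(im,alpha=1.8)
cv2.imwrite("pics/w4c.png",cv2.resize(im,(720,640),interpolation=cv2.INTER_CUBIC)[:600])
E
```

```text
(no output)
```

View pics/w4c.png

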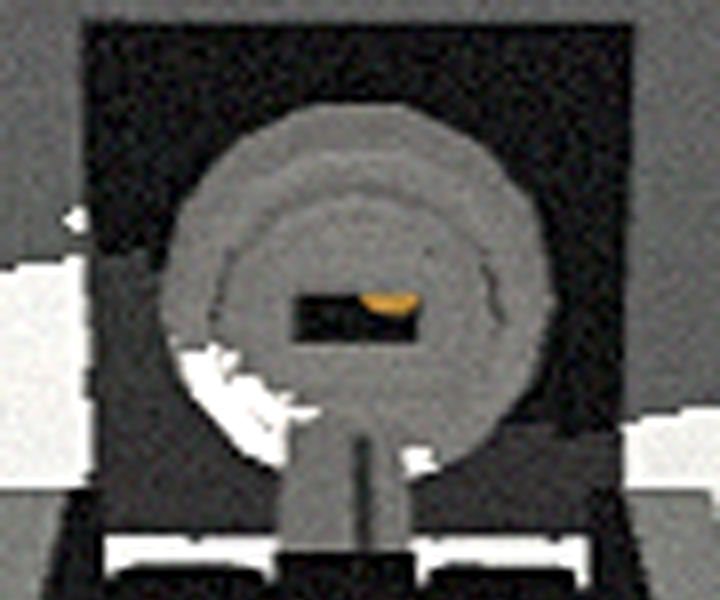

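The slot centre is at px (284.4,229.75) and the blade axis at px ~283.3, so the key needs to move about 0.7 mm along tool y. I apply that and enter the countersink gently.

```bash
cat > ins.py <<'E'
from h import *
S=lambda: (np.round(read_eef_pos(),4),np.round(read_ft_force(),1),np.round(read_ft_torque(),2),round(read_time_s(),2))
E
python3 - <<'E'
from ins import *
Q=quat(1.384); xy=np.array([.5252,-.1598])
movel([*xy,.140],Q,speed=.05); print(*S())
for z in [.136,.134,.132,.130,.128]:
    movel([*xy,z],Q,speed=.03); print(z,*S())
    if read_ft_force()[2]>10: break
E
```

```text
[ 0.5247 -0.1597  0.1393] [ 0.3 -0.2 -0.8] [-0.02 -0.05  0.03] 11.6
0.136 [ 0.525  -0.1598  0.1358] [ 0.7 -0.1  0.5] [-0.02  0.   -0.01] 11.88
0.134 [ 0.5251 -0.1598  0.1339] [0.  0.6 0.6] [ 0.03 -0.02  0.01] 12.13
0.132 [ 0.526  -0.1592  0.1322] [0.5 1.4 1.5] [ 0.32 -0.25  0.02] 12.38
0.13 [ 0.5259 -0.1588  0.1299] [1.6 2.7 0. ] [ 0.68 -0.5   0.05] 12.63
0.128 [ 0.526  -0.159   0.1285] [0.3 4.2 5.4] [ 1.03 -0.23 -0.  ] 12.88
```

The tip is in the countersink and being guided toward +x/+y. I follow it and work in with rocking.

```bash
cat > rock.py <<'E'
from ins import *
import sys
x,y,zc,n=[float(a) for a in sys.argv[1:5]]
xy=np.array([x,y]); A=.12; s=1
for i in range(int(n)):
    s=-s
    movel([*xy,zc],quat(1.384+A*s),speed=.05)
    p=np.array(read_eef_pos()); f=np.array(read_ft_force())
    print(round(zc,4),*S(),round(read_finger_gap(),4))
    if f[2]<8: zc-=.0015
    elif f[2]>14: zc+=.001
    # relieve side load
    xy=xy+np.clip(f[:2]*1.e-4,-.0004,.0004)
    if p[2]<.1030 or abs(f).max()>35: break
    if read_time_s()>30: break
E
python3 rock.py .5262 -.1585 .128 12
```

```text
0.128 [ 0.5264 -0.1586  0.1281] [1.6 2.7 2.9] [ 0.58 -0.33  0.01] 13.15 0.0286
0.1265 [ 0.5262 -0.1585  0.1266] [0.2 3.  4.3] [ 0.54 -0.12 -0.01] 13.54 0.0286
0.125 [ 0.5259 -0.1581  0.1244] [ 1.7  2.5 -0.1] [ 0.32 -0.34  0.05] 13.93 0.0288
0.1235 [ 0.5256 -0.1582  0.1236] [-1.4  0.7  5.8] [ 0.39  0.45 -0.03] 14.32 0.0285
0.122 [ 0.527  -0.1579  0.1225] [-1.   1.9  6.4] [ 0.3   0.08 -0.02] 14.72 0.0288
0.1205 [ 0.5265 -0.1582  0.1212] [-0.9  1.1  6.7] [ 0.33  0.27 -0.01] 15.11 0.0282
0.119 [ 0.5261 -0.1577  0.1186] [-0.2  0.5 -1. ] [ 0.01 -0.22 -0.04] 15.5 0.0281
0.1175 [ 0.5257 -0.1579  0.1176] [-0.8 -0.9  1.8] [-0.12  0.25 -0.02] 15.89 0.0287
0.116 [ 0.5264 -0.1581  0.1168] [-1.4 -0.3  6.6] [0.08 0.41 0.03] 16.28 0.0284
0.1145 [ 0.5264 -0.1581  0.1153] [-1.3 -0.3  5.7] [-0.06  0.31 -0.04] 16.68 0.0287
0.113 [ 0.5261 -0.1579  0.1129] [ 0.1 -1.4 -0.2] [-0.33 -0.2   0.02] 17.07 0.0283
0.1115 [ 0.5256 -0.1579  0.1116] [-0.8 -1.3  1.8] [-0.28  0.24 -0.04] 17.46 0.0288
```

Working past the pins nicely; I keep going to home (TCP about 0.1025).

```bash
sed -i 's/p\[2\]<.1030/False/; s/if f\[2\]<8:/if f[2]>18: break\n    if f[2]<8:/' rock.py; python3 rock.py .5262 -.158 .110 12
```

```text
0.11 [ 0.5263 -0.1577  0.1098] [ 0.6 -1.3  0.6] [-0.15 -0.02 -0.03] 17.85 0.0285
0.1085 [ 0.526  -0.1581  0.1087] [-1.2  0.6  2.7] [ 0.02  0.36 -0.03] 18.24 0.0286
0.107 [ 0.5267 -0.1579  0.107 ] [ 1.  -0.1  1. ] [-0.07 -0.15 -0.02] 18.63 0.0286
0.1055 [ 0.5263 -0.1582  0.1059] [-1.2 -0.1  4.4] [ 0.06  0.23 -0.01] 19.02 0.0288
0.104 [ 0.5266 -0.158   0.104 ] [ 1.1 -0.1  1.9] [-0.05 -0.19  0.04] 19.42 0.0286
0.1025 [ 0.5263 -0.1582  0.1035] [-1.9  1.2  8.1] [ 0.18  0.42 -0.03] 19.81 0.0288
0.1025 [ 0.5269 -0.1583  0.1035] [0.2 0.9 6.5] [0.03 0.14 0.02] 20.2 0.0288
0.101 [ 0.5265 -0.1583  0.1033] [-3.5  1.7 15.2] [0.33 1.03 0.02] 20.59 0.0285
0.102 [ 0.5269 -0.1583  0.1035] [-0.4  1.   8.4] [0.1  0.17 0.  ] 20.98 0.029
0.102 [ 0.5263 -0.1582  0.1035] [-1.1  0.4  9.1] [ 0.11  0.3  -0.  ] 21.38 0.0286
0.102 [ 0.5269 -0.1583  0.1035] [-0.   0.4  8.9] [0.02 0.11 0.01] 21.77 0.0284
0.102 [ 0.5263 -0.1582  0.1035] [-2.   1.9  8.3] [ 0.04  0.34 -0.  ] 22.16 0.0284
```

The key is home: hard stop at 0.1035, as predicted. Now I turn it clockwise in steps, watching the torque.

```bash
python3 - <<'E'
from ins import *
xy=[.5266,-.1582]
for a in [.2,.4,.7,1.0,1.3,1.5,1.6,1.68,1.74,1.80,1.85]:
    movel([*xy,.102],quat(1.384-a),speed=.05)
    r=R.from_quat(read_tcp_rot())*R.from_euler('x',-np.pi)
    print(a,"act",round(1.384-r.as_euler('zyx')[0],3),*S(),round(read_finger_gap(),4),np.round(read_effort()[6],2))
    f=read_ft_force(); 
    if abs(read_ft_torque()[2])>.45 or max(abs(np.array(f)))>30: break
E
```

```text
0.2 act 0.198 [ 0.5273 -0.1585  0.1035] [-2.5  1.5 10.5] [0.26 0.46 0.02] 22.62 0.028 -0.03
0.4 act 0.398 [ 0.5277 -0.1586  0.1035] [-1.   1.5 10.2] [0.26 0.2  0.02] 22.98 0.0288 -0.04
0.7 act 0.698 [ 0.5281 -0.1592  0.1035] [ 1.  -0.1  8.3] [-0.02  0.01  0.05] 23.43 0.0285 -0.05
1.0 act 0.999 [ 0.5284 -0.1599  0.1036] [ 1.  -1.2  7.1] [-0.29 -0.18  0.11] 23.88 0.0288 -0.07
1.3 act 1.299 [ 0.5284 -0.1607  0.1036] [ 1.3 -2.2  5.6] [-0.57 -0.32  0.06] 24.32 0.0282 -0.09
1.5 act 1.499 [ 0.5283 -0.1612  0.1036] [ 1.1 -3.1  4.3] [-0.81 -0.34  0.06] 24.68 0.0288 -0.11
1.6 act 1.6 [ 0.5283 -0.1614  0.1036] [ 1.8 -4.8  4.5] [-0.95 -0.42  0.09] 24.93 0.0284 -0.14
1.68 act 1.68 [ 0.5281 -0.1616  0.1036] [ 1.2 -5.6  4.8] [-1.04 -0.45  0.13] 25.18 0.0281 -0.13
1.74 act 1.74 [ 0.528  -0.1617  0.1036] [ 2.1 -5.8  5.3] [-1.14 -0.39  0.05] 25.43 0.0291 -0.12
1.8 act 1.8 [ 0.5279 -0.1619  0.1036] [ 1.  -5.3  4.1] [-1.24 -0.35  0.15] 25.68 0.0288 -0.14
1.85 act 1.849 [ 0.5279 -0.162   0.1036] [ 0.9 -5.3  4.9] [-1.28 -0.36  0.27] 25.93 0.0286 -0.26
```

The TCP follows a small circle, since the grip is about 2 mm off the key's axis. The torque began rising steeply at 1.85, which is the stop. I confirm that, relieve the side load, and check that it holds.

```bash
python3 - <<'E'
from ins import *
move_gripper(.02,110)
for a in [1.88,1.91]:
    movel([.5277,-.1612,.1015],quat(1.384-a),speed=.05); pause(.3)
    print(a,*S(),round(read_finger_gap(),4),np.round(read_effort()[6],2))
pause(1); print(*S(),np.round(read_effort()[6],2),read_grasp_force())
im=read_camera("wrist"); im=cv2.convertScaleAbs(im[190:350,200:370,::-1],alpha=1.8); cv2.imwrite("pics/w5.png",cv2.resize(im,(600,565),interpolation=2))
E
```

```text
1.88 [ 0.5281 -0.1625  0.1035] [-1.8 -0.8 13.1] [-0.07  0.49  0.23] 26.69 0.0285 -0.32
1.91 [ 0.5281 -0.1624  0.1035] [-1.8 -0.1 12.5] [-0.11  0.54  0.3 ] 27.24 0.0285 -0.36
[ 0.5281 -0.1624  0.1035] [-1.9 -0.7 13.4] [-0.09  0.59  0.38] 28.24 -0.36 108.2591450214386
```

View pics/w5.png

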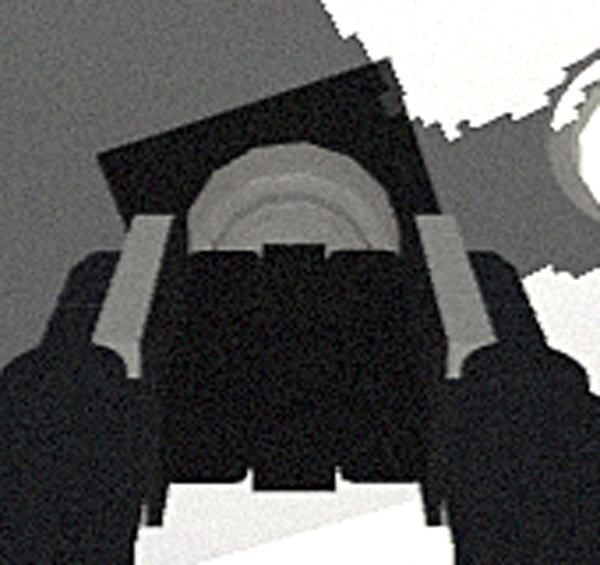

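The head sits square in the pads with its underside on the cylinder. The holding torque of about 0.36 N m, against a spring of at most 0.1, shows the key is firmly on the stop.

```bash
python3 -c "
from bench import *
print(sign_off())"
```

```text
the job is handed in; nothing more can be done
None
```

I took the hoist key off its peg, rocked it past the pins to fully home, and turned it clockwise to the stop; I handed the job in at about 28 s with the arm still gripping the key and holding it turned, but did not take a final picture of the rack, bench or emergency stop.

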